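Clamp a spare-part sleeve with the removable crank

ROBOT

A 7-joint arm with a two-finger parallel gripper is mounted at the origin on the work surface. World frame = base frame: x ahead of the robot, y to its left, z up, the work surface at z = 0. Lengths are in m, angles in rad, forces in N, time in s.
With the tool pointing down it reaches from about 0.425 to 0.925 m from the base axis. Payload 6.8 kg.
Tool frame: the origin (TCP) lies midway between the tips of the shut fingers; the grasp point (between the pads) lies 19 mm behind it; x points along the fingers, z is the direction in which the jaws open and shut, and the axes are right-handed (so a half turn about x gives the same grasp; the last joint's range is limited). The gripper opens to 85 mm and grips with 20 to 120 N. Pads are 22 mm wide; open, the fingers measure 114 mm over their backs; the gripper's body (76 mm by 85 mm) begins 54 mm behind the grasp point. The pads swing forward as they close: fully open they stand 13 mm farther back than shut.
Start: joints at [-1.4, 0.477, 0.022, 1.555, -0.011, 1.109, -0.083], TCP at [0.186, 0.649, 0.231] pointing down, gripper open.
Joint ranges: [-2.96, 2.96], [-0.34, 2.1], [-1.41, 1.46], [0.24, 2.44], [-1.37, 4.51], [0.17, 1.92], [-2.96, 2.96]. Speed limits (rad/s): [2.39, 2.39, 3.14, 3.14, 3.14, 3.14, 3.14].

INTERFACE

Orientations are given as a unit quaternion [w, x, y, z].
In Python, from station import bot gives the robot as it stands. The module is installed in compiled form; this text tells all that it offers.
- The arm moves only by the shell command python3 -m jog 'ROWS' [FORCE]. ROWS is text: rows parted by semicolons, each of 7 numbers parted by spaces: the shift along the tool's x, y, z in mm, then the turn, a rotation vector about the tool's x, y, z in units of 6 degrees (1.0 is 6 degrees), then the finger opening in mm, from 0 to 85.4. A call has 1 to 5 rows; each row shifts and turns the commanded pose from where the row before left it, along the tool's axes as they then stand; what a row does not reach is not made up. A row lasts 1/10 s, in which the tool goes at most 50 mm and 8.59 degrees, less where a joint would pass 70% of its speed; a pose out of reach is approached as far as the arm can. A call with a gripper value outside its range is refused whole. The fingers move at their own pace and stop on an object; FORCE is the grip in N (left out, the last holds). Time passes only in rows, so rows that do not move let the fingers close. It gives the time, the measured TCP pose, the force and the opening at its end, in the units of the state.
- bot.get_obs(): the state, without advancing time (a new reading comes with each control period).
- bot.read_camera(name): name is "side" or "top"; returns (picture, depth): 384x512x3 uint8, red, green, blue; 384x512 float32, m along the optical axis (not along the pixel's ray), 0 where there is no reading.
- bot.calibration(name): a dict with "fx", "fy", "cx", "cy" (pixels), "T" (4x4, takes a point from camera to world coordinates). Camera axes: x right, y up, looking along -z (the intrinsics and any distortion apply to the point x, -y, -z); pixel columns grow to the right and rows downward; lengths in m; the calibration is good to about 2 mm. A picture is of the moment at which its call begins. calibration takes no time and is no camera call.
- bot.hand_in(): hands the job in, once; it reports no verdict.
The state is a dict: "t": time; "q": joint angles; "joint_vel": joint speeds; "joint_torque": joint torques, N m; "eef_pos": TCP position; "tool_rot": TCP orientation; "contact_force": force on the tool from outside, world axes, zero at the start; "torque": the same for the moment, N m; "gripper_width": opening from 0.0 (shut) to 1.0 (fully open).
Only numpy, scipy, OpenCV 4.12 (cv2) and the standard library are available. Lean on these libraries where they do the work, as an engineer would, in place of code of your own. Each camera call takes 0.05 s, during which the arm holds its last target.

TASK

Fit the loose crank fully down onto the square shaft end of the bench clamp, then wind it clockwise through its full turns until the steel sleeve is firmly nipped between the cushioned jaw and the end jaw. Stop once the crank has clearly stiffened, without crushing the sleeve, let go and leave the crank on the shaft; leave the bin, the carton and the big sleeve where they are.

Things in the scene. Friction and masses are not known exactly. Their poses are not given: they have to be found in the camera images.
- clamp: Grey clamp, bolted down. Origin on the bench under the shaft axis; x runs along the bed to the end jaw. Gearbox 90 x 90 x 60 mm centred on the axis; bed 80 mm wide, top at 25 mm, x = 45 to 220 mm; all on the bed is below 62 mm. Clockwise from above closes: 16 mm of jaw per turn, 1.5 to 2.5 turns to nip the sleeve. Shaft friction 0.55 N m (8 N at the knob, less when paused) holds it where left.
- shaft_seat (a point): Fixed point on the shaft axis: centre of the top of the shoulder collar (32 mm diameter, 68 mm above the bench), on which the crank's underside rests when fully home. Above it the shaft end is a 14 x 14 mm square, 24 mm tall, then a round pilot stub, 12 mm diameter tapering to 7, 6 mm tall.
- crank: Loose crank, about 420 g, standing on its hub. Origin: centre of the hub's underside; z up, x along the arm to the knob. Hub 36 x 36 x 34 mm with a 16 mm square socket from below, 34 mm deep, sides parallel to x and y. On top a grip post, 24 x 24 mm, flats parallel to x and y, 34 to 68 mm above the origin, near the centre of mass. Arm 20 mm wide, 14 to 24 mm high up.
- knob_center (a point): Middle of the crank's upright knob: black, round, 24 mm diameter, 43 mm tall (26 to 69 mm above the hub's underside), 70 mm from the hub's axis; it spins freely on its pin, so it can be held with an unchanging gripper yaw while going round.
- sleeve: Plain steel sleeve standing on the clamp's bed between the jaws: 42 mm outer, 26 mm inner diameter, 36 mm tall, 250 g. Origin at the centre of its underside. The jaw pushes it along until it meets the end jaw.
- jaw_pad: Black rubber-faced spring pad on the moving jaw; face 77.5 mm along its x (the clamp's x) from its origin. It yields 1 mm per 40 N: once the sleeve is nipped, each further quarter turn adds 160 N of squeeze and about 6 N at the knob. 40 to 200 N (1.5 to 7 N at the knob above free winding) is firm; above 220 N crushes the sleeve.
- end_jaw: Dark steel end jaw, bolted on the bed at a place that varies; origin on the bed at the middle of its working face, which looks along its -x (towards the pad). 70 mm wide, 36 mm tall.
- stock_bin: Open blue stock bin, 180 x 120 x 70 mm, bystander. Origin at the centre of its underside.
- carton: Cardboard carton, 100 x 130 x 60 mm, bystander. Origin at the centre of its underside.
- big_sleeve: Larger steel sleeve standing on the bench, 60 mm outer diameter, 50 mm tall, bystander. Origin at the centre of its underside.
- shaft_tip (a point): Fixed point on the shaft axis: tip of the pilot stub, 30 mm above the seat. The square below may stand at any angle, which is not reported. Set on askew, the crank rests 24 mm above the seat with the pilot in its socket; set lightly down again at other angles (every 6 degrees, a quarter turn in all) it drops when the flats match within about 5 degrees; if it is off-centre it only dips and is pushed sideways.
There are look-alikes about, which are no part of the job. What is shaped like the crank but green is not meant.

How it is judged:
On the way, in this order (a step that is already met when the one before it is completed fails the run):
1. the crank is fully home on the square shaft end (horizontal distance between crank and shaft_seat below 0.004 m and z of crank in the frame of shaft_seat below 0.004 m and angle between crank's own z axis and vertical below 0.12 rad), for 0.2 s.
2. the sleeve is nipped between the jaws with the crank on the shaft (contact force between each of jaw_pad, end_jaw and sleeve above 40 N and horizontal distance between crank and shaft_seat below 0.004 m and z of crank in the frame of shaft_seat below 0.012 m), for 0.2 s.
At the end, for the whole second after the job is handed in: The sleeve stands upright (within 0.1 rad) between cushioned jaw and end jaw, squeezed with 40 to 200 N; the crank sits fully home on the square shaft end (within 4 mm, tilt under 0.12 rad); crank and sleeve are at rest and released (all of step 1 and contact force between jaw_pad and sleeve between 40 and 200 N and contact force between end_jaw and sleeve above 40 N and angle between sleeve's own z axis and vertical below 0.1 rad and linear speed of each of crank, sleeve below 0.02 m/s); the robot touches nothing.
It fails at once if the sleeve is crushed: more than 220 N from the cushioned jaw (contact force between jaw_pad and sleeve above 220 N).
It fails at once if the stock bin is moved by more than 30 mm (distance of stock_bin from where it was at the start of the episode above 0.03 m).
It fails at once if the carton is moved by more than 30 mm (distance of carton from where it was at the start of the episode above 0.03 m).
It fails at once if the big sleeve is moved by more than 30 mm (distance of big_sleeve from where it was at the start of the episode above 0.03 m).
It also fails if it takes over 72 s, if anything falls off the work surface, if the arm or the gripper's body presses on something with over 40 N, if the wrist force passes 120 N, or if a joint passes its speed limit or range.

## Working session

There is one attempt and no reset: what is moved stays moved. The work goes in short steps, Python scripts to look and compute and a shell command to move; the robot and the scene stay as the last step left them, time stands still between calls to the robot, and variables do not carry over. Pictures are saved under pics/ and viewed, and the job is handed in when it is done.

```bash
mkdir -p pics; ls
python3 - <<'E'
from station import bot
import cv2,numpy as np
o=bot.get_obs(); print({k:np.round(v,3) for k,v in o.items()})
for n in("side","top"):
    p,d=bot.read_camera(n); np.savez(f"pics/{n}0.npz",p=p,d=d)
    cv2.imwrite(f"pics/{n}0.png",p[:,:,::-1]); c=bot.calibration(n); print(n,c)
E
```

```text
pics
{'t': np.float64(0.0), 'q': array([-1.4  ,  0.478,  0.022,  1.556, -0.011,  1.109, -0.083]), 'joint_vel': array([ 0.001,  0.   ,  0.   , -0.001,  0.   , -0.   , -0.   ]), 'joint_torque': array([ 0.0000e+00, -5.9646e+01,  1.6080e+00, -2.8120e+01,  1.2000e-02,
        9.0000e-03,  0.0000e+00]), 'eef_pos': array([0.186, 0.648, 0.23 ]), 'tool_rot': array([ 0.564, -0.426,  0.565,  0.425]), 'contact_force': array([ 0.452, -0.152,  0.017]), 'torque': array([-0.037, -0.021, -0.017]), 'gripper_width': np.float64(1.0)}
side {'fx': 427.7413081552201, 'fy': 427.7413081552201, 'cx': 257.34960975859417, 'cy': 188.74773324111055, 'T': array([[ 0.9825231 ,  0.11489676, -0.14644824,  0.3953026 ],
       [-0.1854237 ,  0.53514661, -0.82415785, -0.85827896],
       [-0.01632179,  0.8369091 ,  0.54709849,  0.66296164],
       [ 0.        ,  0.        ,  0.        ,  1.        ]])}
top {'fx': 466.2882514854383, 'fy': 466.2882514854383, 'cx': 259.4741531424166, 'cy': 195.98373575010956, 'T': array([[-0.01346512,  0.99763334, -0.0674271 ,  0.45507086],
       [-0.99981105, -0.01437864, -0.01308134, -0.01078027],
       [-0.01401989,  0.06723822,  0.99763844,  1.44334308],
       [ 0.        ,  0.        ,  0.        ,  1.        ]])}
```

View pics/side0.png

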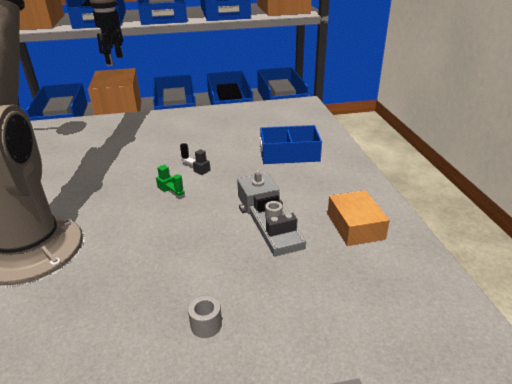

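View pics/top0.png

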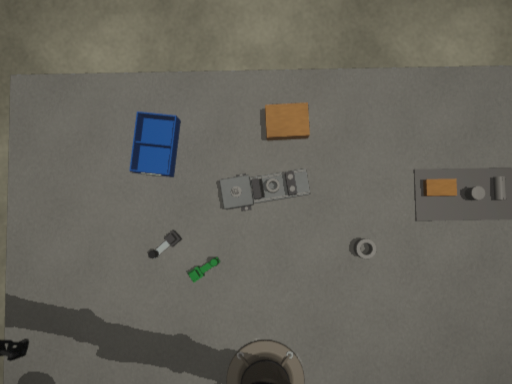

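```bash
cat > h.py <<'E'
from station import bot
import cv2,numpy as np
def ray(n,u,v):
    c=bot.calibration(n); d=np.array([(u-c['cx'])/c['fx'],-(v-c['cy'])/c['fy'],-1.]); T=c['T']; return T[:3,3],T[:3,:3]@d
def onz(n,u,v,z):
    o,d=ray(n,u,v); return o+d*(z-o[2])/d[2]
def tri(a,b):
    A=[];B=[]
    for n,u,v in(a,b):
        o,d=ray(n,u,v); d=d/np.linalg.norm(d); P=np.eye(3)-np.outer(d,d); A.append(P);B.append(P@o)
    return np.linalg.lstsq(np.vstack(A),np.hstack(B),rcond=None)[0]
def proj(n,p):
    c=bot.calibration(n); T=c['T']; q=T[:3,:3].T@(np.asarray(p)-T[:3,3]); return np.array([c['cx']+c['fx']*q[0]/-q[2], c['cy']-c['fy']*q[1]/-q[2]])
def crop(p,u0,u1,v0,v1,k,f):
    cv2.imwrite(f,cv2.resize(p[v0:v1,u0:u1,::-1],None,fx=k,fy=k,interpolation=cv2.INTER_CUBIC))
E
python3 - <<'E'
from h import *
t=np.load('pics/top0.npz'); s=np.load('pics/side0.npz')
crop(t['p'],140,230,220,290,8,'pics/t_crank.png')
crop(t['p'],210,320,160,220,7,'pics/t_clamp.png')
crop(s['p'],145,225,135,205,8,'pics/s_crank.png')
crop(s['p'],225,315,165,255,6,'pics/s_clamp.png')
E
```

```text
(no output)
```

View pics/t_crank.png

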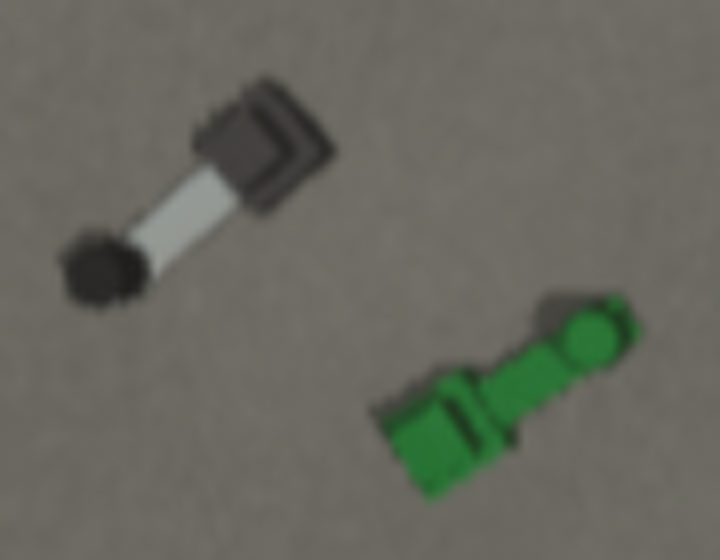

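View pics/t_clamp.png

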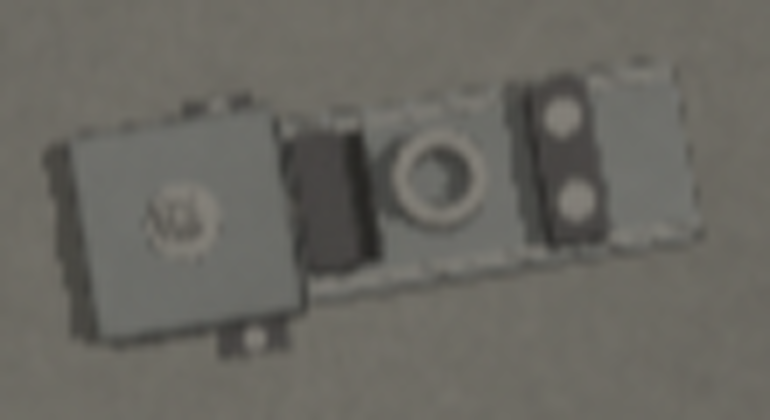

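View pics/s_crank.png

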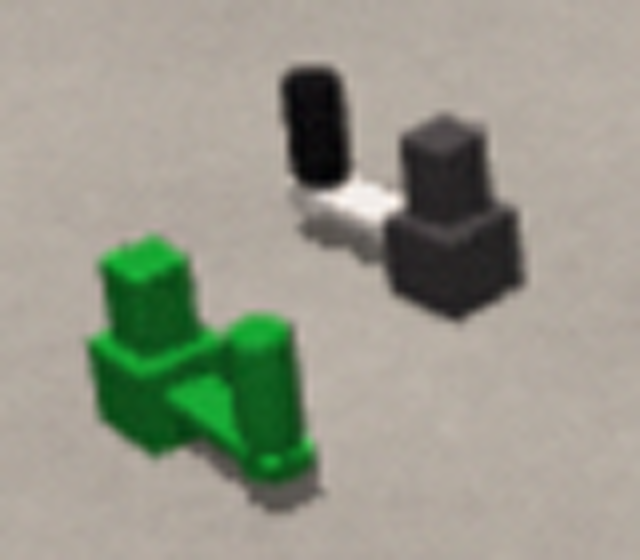

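View pics/s_clamp.png

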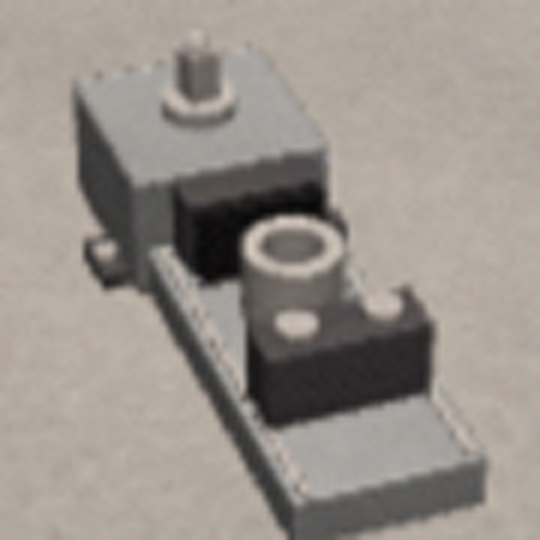

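```bash
cat >> h.py <<'E'
def cloud(n,d):
    c=bot.calibration(n); v,u=np.mgrid[:384,:512]; z=d
    P=np.stack([(u-c['cx'])/c['fx']*z,-(v-c['cy'])/c['fy']*z,-z],-1)
    W=P@c['T'][:3,:3].T+c['T'][:3,3]; W[d==0]=np.nan; return W
E
python3 - <<'E'
from h import *
t=np.load('pics/top0.npz'); s=np.load('pics/side0.npz')
Wt=cloud('top',t['d']); Ws=cloud('side',s['d'])
np.set_printoptions(precision=4,suppress=True)
print('bench z',np.nanmedian(Wt[280:320,280:340,2]),np.nanstd(Wt[280:320,280:340,2]), np.nanmedian(Ws[230:290,120:170,2]))
def rep(nm,W,b,lo,hi):
    u0,u1,v0,v1=b; w=W[v0:v1,u0:u1].reshape(-1,3); m=(w[:,2]>lo)&(w[:,2]<hi); w=w[m]
    r=cv2.minAreaRect(w[:,:2].astype(np.float32)); print(nm,len(w),w.mean(0),'rect',np.round(r[0],4),np.round(r[1],4),r[2])
rep('post top',Wt,(160,185,228,250),.060,.08)
rep('hub+post top',Wt,(163,185,225,250),.025,.08)
rep('knob top',Wt,(145,160,245,262),.06,.08)
rep('post side',Ws,(192,212,148,163),.064,.073)
rep('knob side',Ws,(178,190,140,150),.064,.073)
rep('gearbox top',Wt,(212,258,165,215),.054,.066)
rep('gearbox side',Ws,(230,285,165,205),.055,.064)
rep('collar top',Wt,(225,250,180,205),.0655,.072)
rep('shaft top',Wt,(225,250,180,205),.08,.11)
rep('shaft side',Ws,(250,265,166,185),.08,.11)
print(np.round(Wt[185:198,228:246,2],3))
E
```

```text
bench z -0.00013115727979995384 0.0030071633086218097 0.0009058445218617095
post top 73 [0.4281 0.2733 0.0672] rect [0.4279 0.2736] [0.0247 0.0244] 43.516151428222656
hub+post top 164 [0.4267 0.272  0.0492] rect [0.42   0.2839] [0.0366 0.0618] 39.201210021972656
knob top 54 [0.383  0.3264 0.0678] rect [0.3824 0.3271] [0.0211 0.0227] 27.448936462402344
post side 43 [0.4256 0.2702 0.068 ] rect [0.426 0.272] [0.0248 0.0265] 37.40435028076172
knob side 33 [0.3808 0.3227 0.0682] rect [0.3819 0.3242] [0.0233 0.0209] 58.86457443237305
gearbox top 885 [0.5656 0.0709 0.0599] rect [0.5661 0.0658] [0.09   0.1131] 8.542618751525879
gearbox side 777 [0.5643 0.0474 0.0608] rect [0.5668 0.0436] [0.0892 0.1601] 8.529915809631348
collar top 59 [0.5617 0.0775 0.068 ] rect [0.5547 0.08  ] [0.0621 0.0604] 9.940360069274902
shaft top 27 [0.5638 0.0769 0.0929] rect [0.5646 0.0773] [0.0139 0.014 ] 18.176212310791016
shaft side 53 [0.5619 0.0731 0.0895] rect [0.5599 0.0741] [0.0128 0.0211] 52.11417007446289
[[0.062 0.056 0.057 0.06  0.061 0.06  0.058 0.059 0.062 0.061 0.061 0.054
  0.058 0.065 0.061 0.059 0
[... 666 characters left out ...]
061 0.06  0.056 0.058]
 [0.06  0.059 0.059 0.071 0.072 0.069 0.09  0.089 0.092 0.091 0.082 0.073
  0.068 0.07  0.064 0.063 0.058 0.059]
 [0.056 0.057 0.06  0.066 0.075 0.069 0.092 0.083 0.07  0.074 0.063 0.069
  0.072 0.06  0.061 0.063 0.063 0.054]
 [0.058 0.059 0.061 0.056 0.07  0.066 0.065 0.07  0.071 0.071 0.067 0.068
  0.064 0.061 0.06  0.058 0.061 0.061]
 [0.06  0.059 0.057 0.058 0.064 0.07  0.067 0.067 0.065 0.068 0.073 0.07
  0.06  0.06  0.058 0.056 0.061 0.059]
 [0.061 0.057 0.055 0.057 0.062 0.061 0.058 0.067 0.069 0.067 0.06  0.061
  0.057 0.059 0.057 0.061 0.059 0.059]
 [0.056 0.064 0.059 0.059 0.061 0.059 0.061 0.057 0.051 0.059 0.062 0.057
  0.061 0.063 0.061 0.058 0.06  0.061]]
```

```bash
cat >> h.py <<'E'
from scipy.spatial.transform import Rotation as R
np.set_printoptions(precision=4,suppress=True)
def toolR():
    o=bot.get_obs(); w,x,y,z=o['tool_rot']; return R.from_quat([x,y,z,w]),np.array(o['eef_pos']),o
def st():
    r,p,o=toolR(); M=r.as_matrix(); print('t%.2f'%o['t'],'p',p,'zaxis yaw %.1f'%np.degrees(np.arctan2(M[1,2],M[0,2])),'xaxis',M[:,0],'F',o['contact_force'],'T',o['torque'],'gw %.3f'%o['gripper_width'],'q',o['q'])
def togo(target,yaw=None):
    r,p,o=toolR(); M=r.as_matrix(); d=M.T@(np.array(target)-p)*1000; print('tool shift mm',d)
    if yaw is not None:
        Z=np.array([np.cos(np.radians(yaw)),np.sin(np.radians(yaw)),0]);X=np.array([0,0,-1.]);G=np.column_stack([X,np.cross(Z,X),Z])
        print('rotvec units',np.degrees((r.inv()*R.from_matrix(G)).as_rotvec())/6)
E
python3 - <<'E'
from h import *
st(); togo([.427,.272,.16],40.4);togo([.427,.272,.16],-139.6)
t=np.load('pics/top0.npz'); s=np.load('pics/side0.npz')
crop(t['p'],222,252,176,206,20,'pics/t_shaft.png')
crop(s['p'],245,272,165,187,22,'pics/s_shaft.png')
E
```

```text
t0.10 p [0.1856 0.6484 0.2304] zaxis yaw 74.0 xaxis [-0.0003 -0.0017 -1.    ] F [ 0.5991 -0.4868  0.3134] T [-0.0356  0.0073  0.021 ] gw 0.999 q [-1.4001  0.4777  0.0224  1.5563 -0.0115  1.1094 -0.0831]
tool shift mm [  70.9599 -335.6309 -295.3299]
rotvec units [ 5.6041 -0.0153  0.0058]
tool shift mm [  70.9599 -335.6309 -295.3299]
rotvec units [-24.3959  -0.0077  -0.0201]
```

View pics/t_shaft.png

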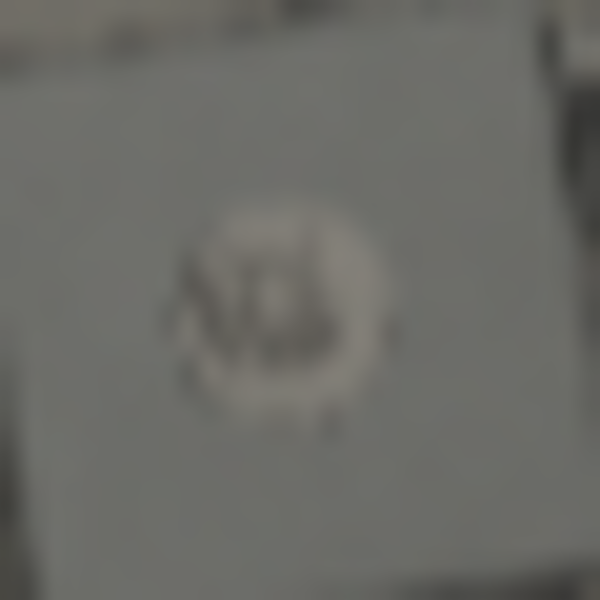

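View pics/s_shaft.png

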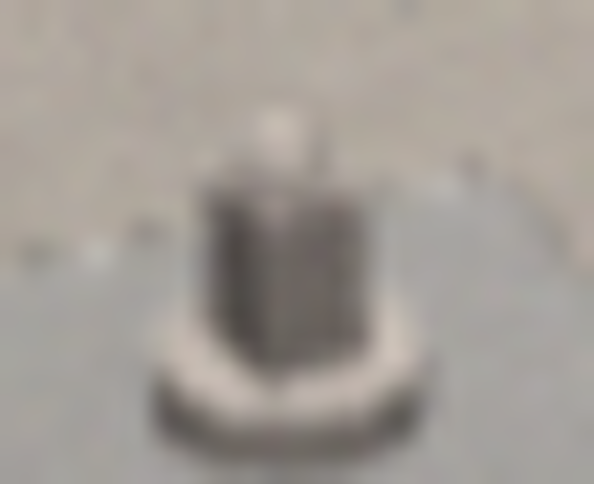

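```bash
python3 -m jog '0 -33 -29 0 0 0 50; 0 -33 -29 0 0 0 50; 0 -33 -29 0 0 0 50; 0 -33 -29 0 0 0 50; 0 -33 -29 0 0 0 50' 60; python3 -m jog '0 -33 -29 0 0 0 50; 0 -33 -29 0 0 0 50; 0 -33 -29 0 0 0 50; 0 -33 -29 0 0 0 50; 0 -30 -25 0 0 0 50';  python3 -c "
from h import *
st(); togo([.427,.272,.16],40.4)"
```

```text
t: 0.6
eef_pos: [0.3051, 0.4623, 0.231]
tool_rot: [0.564, -0.426, 0.565, 0.426]
contact_force: [1.6, 1.5, -0.3]
gripper_width: 0.588
t: 1.1
eef_pos: [0.4222, 0.2816, 0.2312]
tool_rot: [0.565, -0.425, 0.565, 0.425]
contact_force: [0.8, 0.0, 0.2]
gripper_width: 0.584
t1.10 p [0.4222 0.2816 0.2312] zaxis yaw 74.0 xaxis [-0.0002 -0.0004 -1.    ] F [0.814  0.0347 0.181 ] T [ 0.0302 -0.0607 -0.0266] gw 0.584 q [-0.8737  0.1997  0.1867  1.9603 -0.044   0.9858  0.6247]
tool shift mm [71.1879 -7.3266 -7.8881]
rotvec units [ 5.5947 -0.004   0.0002]
```

```bash
python3 -m jog '10 -7.5 -8 1.4 0 0 50; 10 0 0 1.4 0 0 50; 20 0 0 1.4 0 0 50; 20 0 0 1.4 0 0 50; 0 0 0 0 0 0 50';  python3 - <<'E'
from h import *
st(); togo([.427,.272,.038],40.4)
p,d=bot.read_camera('top'); crop(p,130,210,210,280,8,'pics/t1.png'); np.savez('pics/t1.npz',p=p,d=d)
p,d=bot.read_camera('side'); crop(p,160,240,100,180,7,'pics/s1.png')
for n in('top','side'): print(n, proj(n,toolR()[1]),proj(n,[.427,.272,.068]))
E
```

```text
t: 1.6
eef_pos: [0.4247, 0.273, 0.1689]
tool_rot: [0.662, -0.245, 0.665, 0.243]
contact_force: [0.3, 0.1, -0.2]
gripper_width: 0.587
t1.60 p [0.4247 0.273  0.1689] zaxis yaw 40.4 xaxis [-0.0039 -0.0038 -1.    ] F [ 0.2598  0.1447 -0.2121] T [-0.0467  0.0253  0.0173] gw 0.587 q [-0.922   0.2796  0.2691  2.0306 -0.0972  0.8487  0.1064]
tool shift mm [130.9134  -2.2125   1.8248]
rotvec units [-0.0062 -0.0515  0.0035]
top [161.6388 239.4302] [170.192  238.2534]
side [196.536  118.5312] [200.1468 151.2588]
```

View pics/t1.png

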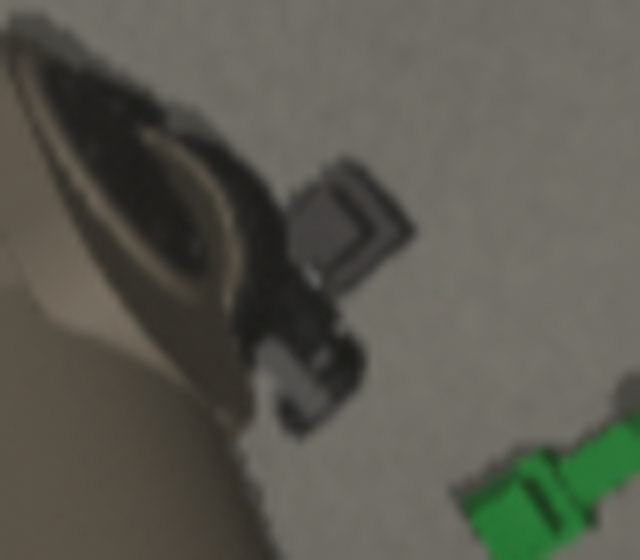

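View pics/s1.png

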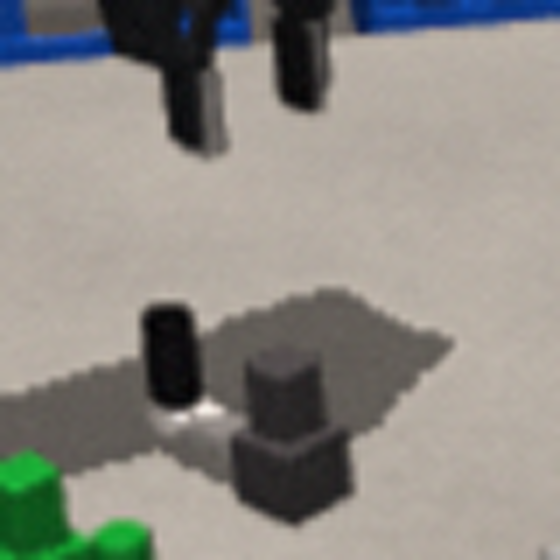

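```bash
python3 -m jog '40 -2 2 0 0 0 50; 40 0 0 0 0 0 50; 30 0 0 0 0 0 50; 20 0 0 0 0 0 50; 0 0 0 0 0 0 50';  python3 - <<'E'
from h import *
st(); togo([.427,.272,.038],40.4)
p,d=bot.read_camera('side'); crop(p,160,240,110,190,7,'pics/s2.png')
E
```

```text
t: 2.2
eef_pos: [0.4284, 0.2736, 0.04]
tool_rot: [0.662, -0.246, 0.664, 0.245]
contact_force: [-1.1, -0.0, 0.2]
gripper_width: 0.585
t2.20 p [0.4284 0.2736 0.04  ] zaxis yaw 40.6 xaxis [-0.0027 -0.0018 -1.    ] F [-1.1017 -0.0282  0.1878] T [-0.0168 -0.0041  0.0222] gw 0.585 q [-0.8595  0.4943  0.2094  2.1033 -0.186   0.5643  0.192 ]
tool shift mm [ 2.0105 -0.3053 -2.0613]
rotvec units [ 0.0328 -0.0308 -0.0034]
```

View pics/s2.png

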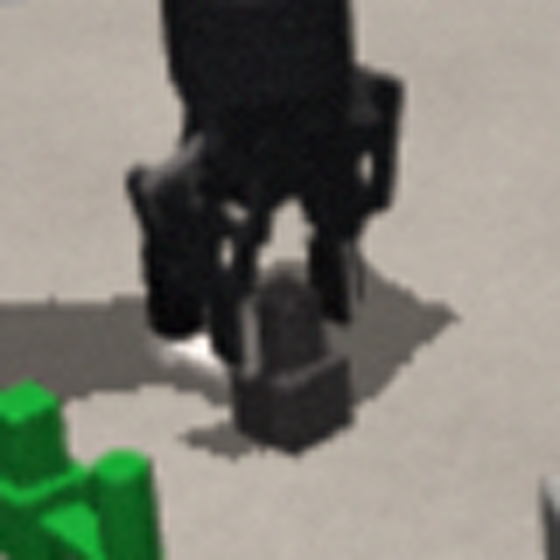

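```bash
python3 -m jog '0 0 -2 0 0 0 20; 0 0 0 0 0 0 15; 0 0 0 0 0 0 10; 0 0 0 0 0 0 10; 0 0 0 0 0 0 10' 60; python3 -m jog '-20 0 0 0 0 0 10; -40 0 0 0 0 0 10; -40 0 0 0 0 0 10; 0 0 0 0 0 0 10'
python3 - <<'E'
from h import *
st()
p,d=bot.read_camera('side'); crop(p,160,240,80,160,7,'pics/s3.png')
E
```

```text
t: 2.75
eef_pos: [0.4288, 0.2735, 0.0431]
tool_rot: [0.664, -0.244, 0.663, 0.245]
contact_force: [-0.6, -0.2, 7.7]
gripper_width: 0.265
t: 3.15
eef_pos: [0.4305, 0.2746, 0.1464]
tool_rot: [0.667, -0.243, 0.66, 0.246]
contact_force: [2.2, 1.0, -4.8]
gripper_width: 0.271
t3.15 p [0.4305 0.2746 0.1464] zaxis yaw 40.4 xaxis [ 0.0072  0.0066 -1.    ] F [ 2.2123  0.9992 -4.8031] T [ 0.0278 -0.1885 -0.044 ] gw 0.271 q [-0.9157  0.3145  0.2713  2.048  -0.1189  0.7837  0.132 ]
```

View pics/s3.png

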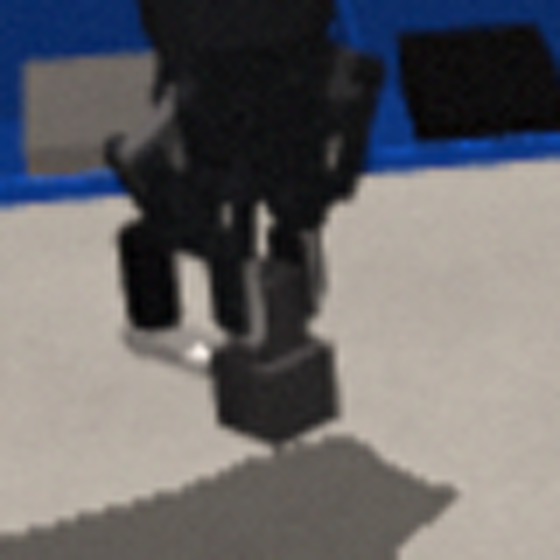

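Run:
```python
from h import *
print(onz('top',235.65,191.1,.068),onz('top',235.9,191.5,.06), proj('side',[.564,.077,.098]),proj('side',[.564,.077,.068]),proj('top',[.564,.077,.098]))
s=np.load('pics/side0.npz')['p']
# side: shaft tip pixel & collar
for u,v,z in((245+282/22-.5,165+112/22-.5,.098),(245+288/22-.5,165+190/22-.5,.092)): print(u,v,onz('side',u,v,z))
# green-free: gearbox top corners by side
togo([.5635,.0765,.17],21)
```

```text
[0.5635 0.0776 0.068 ] [0.563  0.0774 0.06  ] [257.9488 170.5197] [258.1269 180.3666] [235.1807 190.1318]
257.3181818181818 169.5909090909091 [0.5633 0.082  0.098 ]
257.59090909090907 173.13636363636363 [0.5624 0.0741 0.092 ]
tool shift mm [ -26.417  -237.3922  -25.4996]
rotvec units [ 3.2415  0.0548 -0.014 ]
```

```bash
python3 -m jog '-26 -40 -4 0 0 0 10; 0 -40 -4 0 0 0 10; 0 -40 -4 0 0 0 10; 0 -40 -5 0 0 0 10; 0 -40 -5 0 0 0 10'; python3 -m jog '0 -38 -4 1 0 0 10; 0 0 0 1 0 0 10; 0 0 0 1 0 0 10; 0 0 0 0.24 0 0 10; 0 0 0 0 0 0 10'
python3 - <<'E'
from h import *
st(); togo([.564,.0775,.16],21)
p,d=bot.read_camera('side'); crop(p,220,300,110,190,7,'pics/s4.png');np.savez('pics/s4.npz',p=p,d=d)
p,d=bot.read_camera('top'); crop(p,190,290,150,230,7,'pics/t4.png');np.savez('pics/t4.npz',p=p,d=d)
E
```

```text
t: 3.7
eef_pos: [0.5398, 0.1046, 0.1654]
tool_rot: [0.662, -0.244, 0.665, 0.245]
contact_force: [0.7, 0.4, -4.2]
gripper_width: 0.27
t: 4.2
eef_pos: [0.5611, 0.0749, 0.1659]
tool_rot: [0.694, -0.13, 0.696, 0.129]
contact_force: [-0.6, 0.6, -4.1]
gripper_width: 0.267
t4.20 p [0.5611 0.0749 0.1659] zaxis yaw 21.1 xaxis [-0.0026 -0.0008 -1.    ] F [-0.5783  0.6281 -4.1383] T [-0.0199 -0.0345  0.0213] gw 0.267 q [-0.5837  0.3956  0.4341  1.9053 -0.21    0.8877  0.3234]
tool shift mm [5.8817 1.4119 3.6804]
rotvec units [ 0.0207 -0.0259 -0.0013]
```

View pics/s4.png

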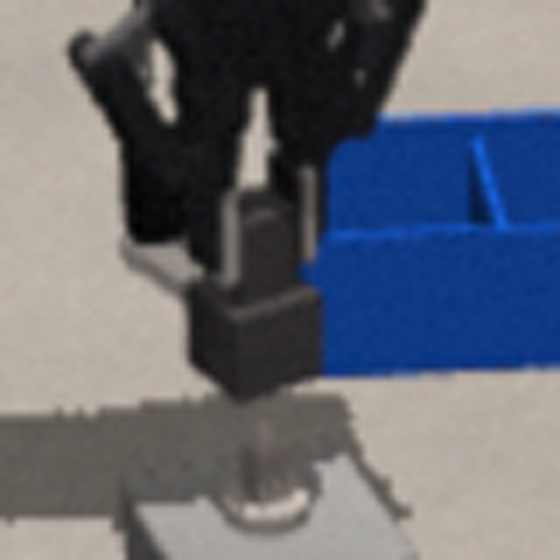

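View pics/t4.png

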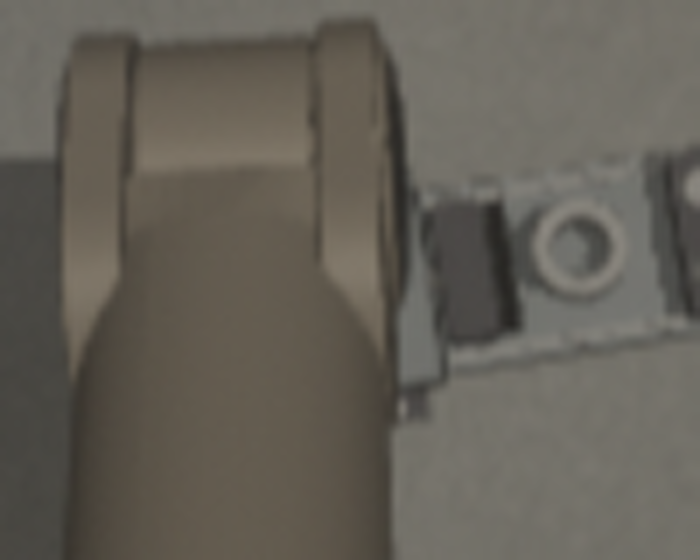

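Run:
```python
from h import *
p=np.load('pics/s4.npz')['p'].astype(int).sum(2)//3
s=np.load('pics/side0.npz')['p'].astype(int).sum(2)//3
print('hub');
for v in(154,156,158,160,162): print(v,p[v,243:270])
print('shaft0')
for v in(173,175,177,179): print(v,s[v,248:270])
print('collar0')
for v in(180,182,183,184): print(v,s[v,244:272])
d=np.load('pics/s4.npz')['d'];W=cloud('side',d);
w=W[148:165,247:266].reshape(-1,3);m=(abs(w[:,0]-.56)<.06)&(abs(w[:,1]-.07)<.06);print(w[m][::12])
```

```text
hub
154 [179 180 173 113  38  28  27  34  43  58  70  74  73  74  65  64  57  47
  45  40  45  42  50  61  67  66  68]
156 [177 178 175 132  43  24  31  31  35  35  40  49  44  44  43  40  43  44
  46  43  44  43  48  64  68  71  71]
158 [175 178 172 126  44  27  30  30  33  34  37  44  45  44  45  44  42  45
  41  43  44  41  52  62  66  65  70]
160 [177 176 171 128  42  26  34  33  34  36  37  43  45  43  44  41  41  44
  41  41  42  39  48  61  70  66  67]
162 [175 176 177 167 111  47  28  35  36  34  34  42  41  43  40  43  41  42
  45  45  42  41  47  59  63  66  65]
shaft0
173 [170 168 165 166 167 161 141 133 133 141 141 144 152 158 157 168 175 177
 162 165 159 164]
175 [169 170 164 147 155 161 123  81  92 116 108 103 102 127 160 164 164 164
 164 167 163 156]
177 [167 169 163 161 163 160 119  78  82 101 101 102 100 128 166 164 166 164
 163 165 163 162]
179 [162 161 161 164 173 172 128  81  78 100 100  98  99 125 182 179 165 163
 163 163 162 165]
collar0
180 [163 162 162 161 162 161 160 166 175 182 160 103  80  96  97 100 102 126
 187 183 166 163 162 162 163 165 164 164]
182 [16
[... 274 characters left out ...]
0 104 122 124 123 125 121 114 111
  96 104 154 162 161 162 161 163 164 159]
[[0.5427 0.1122 0.1477]
 [0.5657 0.0663 0.1687]
 [0.5547 0.061  0.1699]
 [0.5452 0.0638 0.1668]
 [0.5772 0.0737 0.158 ]
 [0.5629 0.0655 0.1611]
 [0.5462 0.0709 0.1573]
 [0.5784 0.0673 0.1555]
 [0.5593 0.06   0.1588]
 [0.5434 0.0703 0.1524]
 [0.5721 0.061  0.1539]
 [0.5537 0.057  0.1554]
 [0.5395 0.079  0.1425]
 [0.5671 0.0616 0.1486]
 [0.5483 0.0553 0.1514]
 [0.5805 0.0654 0.1421]
 [0.5612 0.0575 0.1458]
 [0.5447 0.0647 0.141 ]
 [0.5744 0.0608 0.1396]
 [0.5554 0.054  0.1427]
 [0.5413 0.0761 0.1294]
 [0.5692 0.0603 0.1348]
 [0.5529 0.0545 0.1371]
 [0.5426 0.0692 0.1273]
 [0.5728 0.066  0.1254]
 [0.561  0.0579 0.1285]]
```

Run:
```python
from h import *
def corner(yaw,h): # nearest corner to cam: image-down
    # candidates
    c=[R.from_euler('z',yaw+90*k,degrees=True).as_matrix()@np.array([h,h,0]) for k in range(4)]
    return min(c,key=lambda a:a@np.array([.177,.984,0]))
a=onz('side',201.75,174.25,0); ca=a-corner(130.4,.018); print('crank0 centre',ca,'TCP-',np.array([.4288,.2735,0])-ca)
b=onz('side',254.5,166.4,.123); cb=b-corner(111,.018); print('crank now',cb,'TCP-',np.array([.5611,.0749,.123])-cb)
s=onz('side',256.8,181.8,.068); cs=s-corner(21,.007); print('shaft',cs, 'move',cs-cb)
# side silhouettes
```

```text
crank0 centre [0.4264 0.2789 0.    ] TCP- [ 0.0024 -0.0054  0.    ]
crank now [0.5622 0.0806 0.123 ] TCP- [-0.0011 -0.0057  0.    ]
shaft [0.5633 0.0799 0.068 ] move [ 0.0011 -0.0007 -0.055 ]
```

```bash
python3 -c "
from h import *
togo([.5653,.0773,.150],21)"; python3 -m jog '0 0.9 4.6 0 0 0 10; 5 0 0 0 0 0 10; 5 0 0 0 0 0 10; 0 0 0 0 0 0 10'
python3 - <<'E'
from h import *
st(); togo([.5653,.0773,.150],21)
p,d=bot.read_camera('side'); crop(p,235,285,140,190,12,'pics/s5.png')
g=p.astype(int).sum(2)//3
for v in(156,158,160,162,164,166,168): print(v,g[v,243:270])
for v in(177,178,179): print(v,g[v,248:270])
E
```

```text
tool shift mm [16.5759  0.8224  4.3197]
rotvec units [ 0.0242 -0.0126 -0.0017]
t: 4.7
eef_pos: [0.5654, 0.0771, 0.1562]
tool_rot: [0.695, -0.129, 0.696, 0.129]
contact_force: [-1.1, 0.1, -5.1]
gripper_width: 0.263
t4.70 p [0.5654 0.0771 0.1562] zaxis yaw 21.0 xaxis [-0.0019 -0.0005 -1.    ] F [-1.0807  0.0726 -5.0619] T [-0.0219 -0.0264  0.0251] gw 0.263 q [-0.5785  0.4152  0.428   1.9028 -0.2204  0.8715  0.3272]
tool shift mm [ 6.2338  0.2113 -0.0626]
rotvec units [ 0.0018 -0.0183 -0.0021]
156 [178 177 179 180 161  65  30  29  33  37  40  45  46  60  64  72  76  75
  67  64  56  51  47  45  55  67  71]
158 [174 176 176 176 164  72  30  28  31  30  31  41  58  57  53  48  47  43
  41  46  42  43  43  45  56  67  67]
160 [178 176 174 174 167  95  33  30  31  34  33  34  38  41  44  45  45  44
  44  44  42  43  42  43  56  68  69]
162 [173 174 177 177 167  98  34  25  31  31  34  37  40  43  42  38  42  44
  43  41  40  43  40  45  54  66  68]
164 [174 175 174 174 163 101  47  28  33  34  35  39  40  40  41  42  39  43
  42  47  41  44  40  49  94 157 160]
166 [173 173 173 175 174 162 107  74  47  33  35  34  37  40  42  42  44  45
  41  43  43  43  42  49  82 120 136]
168 [92 93 94 94 93 93 93 92 89 78 53 38 38 42 44 42 47 56 66 82 83 89 91 93
 93 95 93]
177 [ 91  95  89  90  89  90  80  68  71  84  85  82  82  86  92  90  91  89
 113 170 172 172]
178 [ 90  90  87  87  94  89  82  69  73  81  82  84  84  87  97  94  89  90
 109 168 174 172]
179 [ 91  88  86  98 124 107  83  67  71  85  82  81  85  88 102 104  90  88
  93 129 168 171]
```

View pics/s5.png

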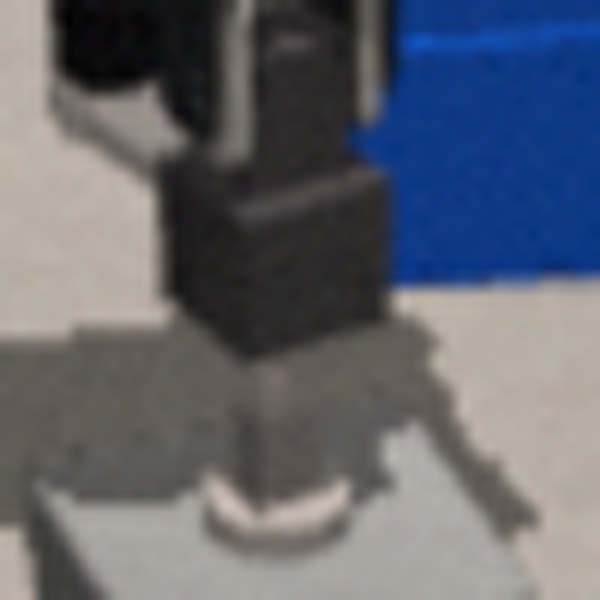

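```bash
python3 -m jog '6 0.2 -0.6 0 0 0 10; 6 0 0 0 0 0 10; 4 0 0 0 0 0 10; 2 0 0 0 0 0 10; 2 0 0 0 0 0 10'; python3 -m jog '2 0 0 0 0 0 10; 2 0 0 0 0 0 10;0 0 0 0 0 0 10'
python3 - <<'E'
from h import *
st(); togo([.5648,.0774,.111],21)
E
```

```text
t: 5.25
eef_pos: [0.5656, 0.0771, 0.137]
tool_rot: [0.695, -0.129, 0.695, 0.129]
contact_force: [-0.1, 0.1, -4.9]
gripper_width: 0.265
t: 5.55
eef_pos: [0.5661, 0.0771, 0.1344]
tool_rot: [0.696, -0.128, 0.695, 0.129]
contact_force: [-3.2, 0.1, 6.2]
gripper_width: 0.265
t5.55 p [0.5661 0.0771 0.1344] zaxis yaw 21.0 xaxis [ 0.0007  0.0007 -1.    ] F [-3.2032  0.0631  6.1845] T [-0.1314  0.8569 -0.0052] gw 0.265 q [-0.5667  0.4442  0.4158  1.9194 -0.2393  0.8252  0.3425]
tool shift mm [23.4277  0.6832 -1.1124]
rotvec units [-0.0047  0.0086 -0.004 ]
```

```bash
python3 -m jog '-2 0.5 -1.2 0 0 0 10; 1 0 0 0 0 0 10; 2 0 0 0 0 0 10; 2 0 0 0 0 0 10; 0 0 0 0 0 0 10'
python3 - <<'E'
from h import *
st(); togo([.5648,.0774,.111],21)
E
```

```text
t: 6.05
eef_pos: [0.5643, 0.0768, 0.1298]
tool_rot: [0.695, -0.129, 0.695, 0.128]
contact_force: [1.5, -2.0, -5.2]
gripper_width: 0.27
t6.05 p [0.5643 0.0768 0.1298] zaxis yaw 21.0 xaxis [-0.0002 -0.0007 -1.    ] F [ 1.5437 -1.9809 -5.1784] T [-0.4198 -0.2502  0.0461] gw 0.270 q [-0.5661  0.4485  0.4138  1.9261 -0.2409  0.8155  0.3437]
tool shift mm [18.7774  0.4045  0.726 ]
rotvec units [-0.0043 -0.004   0.0053]
```

```bash
python3 -m jog '4 0 0.3 0 0 0 10; 4 0 0 0 0 0 10; 4 0 0 0 0 0 10; 2 0 0 0 0 0 10; 0 0 0 0 0 0 10'; python3 -c "
from h import *
st()"
```

```text
t: 6.55
eef_pos: [0.5645, 0.0769, 0.1158]
tool_rot: [0.695, -0.129, 0.695, 0.128]
contact_force: [2.6, -3.2, -6.5]
gripper_width: 0.27
t6.55 p [0.5645 0.0769 0.1158] zaxis yaw 21.0 xaxis [-0.0003 -0.0006 -1.    ] F [ 2.6272 -3.158  -6.4906] T [-0.8573 -0.4304 -0.018 ] gw 0.270 q [-0.5581  0.4686  0.4049  1.9343 -0.2527  0.7883  0.3532]
```

```bash
python3 -m jog '2 -0.6 0.2 0 0 0 10; 2 0 0 0 0 0 10; 1 0 0 0 0 0 10; 1 0 0 0 0 0 10; 0 0 0 0 0 0 10'; python3 -c "
from h import *
st()
p,d=bot.read_camera('side'); crop(p,225,295,130,200,8,'pics/s6.png')"
```

```text
t: 7.05
eef_pos: [0.565, 0.0768, 0.1111]
tool_rot: [0.695, -0.129, 0.695, 0.129]
contact_force: [-2.6, -2.7, 3.9]
gripper_width: 0.264
t7.05 p [0.565  0.0768 0.1111] zaxis yaw 21.0 xaxis [-0.0002  0.0005 -1.    ] F [-2.65   -2.7446  3.9242] T [-0.6802  0.7263 -0.014 ] gw 0.264 q [-0.5538  0.4757  0.4011  1.9363 -0.2581  0.7794  0.3585]
```

View pics/s6.png

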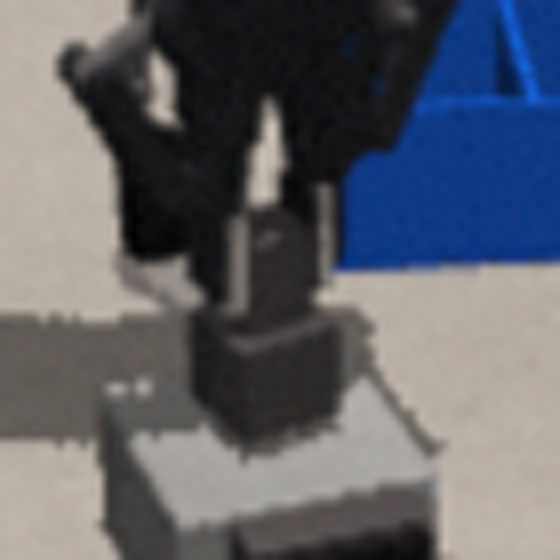

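```bash
python3 -m jog '0 0 0 0 0 0 50; 0 0 0 0 0 0 50; -20 0 0 0 0 0 50; -30 0 0 0 0 0 50; -25 0 0 0 0 0 50'; python3 -m jog '0 40 0 0 0 0 50; 0 30 0 0 0 0 50; 0 0 0 0 0 0 50'
python3 - <<'E'
from h import *
st(); ax=np.array([.565,.0768]); a=np.radians(111); k=ax+.07*np.array([np.cos(a),np.sin(a)]); togo([*k,.106],21)
p,d=bot.read_camera('side'); crop(p,205,305,110,210,7,'pics/s7.png');np.savez('pics/s7.npz',p=p,d=d)
print(proj('side',[*k,.137]),proj('side',[*ax,.136]))
W=cloud('side',d);g=p.astype(int).max(2)
m=(abs(W[...,0]-k[0])<.03)&(abs(W[...,1]-k[1])<.03)&(W[...,2]>.095)&(W[...,2]<.142)&(g<70)
print(m.sum(),np.argwhere(m).mean(0)[::-1])
E
```

```text
t: 7.6
eef_pos: [0.5653, 0.0775, 0.1865]
tool_rot: [0.696, -0.129, 0.695, 0.129]
contact_force: [1.0, 0.5, -0.9]
gripper_width: 0.586
t: 7.9
eef_pos: [0.5385, 0.1482, 0.1854]
tool_rot: [0.695, -0.13, 0.695, 0.133]
contact_force: [-0.2, 0.3, -0.5]
gripper_width: 0.586
t7.90 p [0.5385 0.1482 0.1854] zaxis yaw 21.4 xaxis [-0.0004  0.0033 -1.    ] F [-0.2422  0.2678 -0.4762] T [ 0.0524  0.0342 -0.0027] gw 0.586 q [-0.7153  0.3539  0.4222  1.9073 -0.1841  0.9169  0.1702]
tool shift mm [79.3887 -6.3701 -0.9424]
rotvec units [ 0.0708  0.0078 -0.0312]
[244.2037 146.5527] [258.1179 157.6152]
131 [243.7328 153.7405]
```

View pics/s7.png

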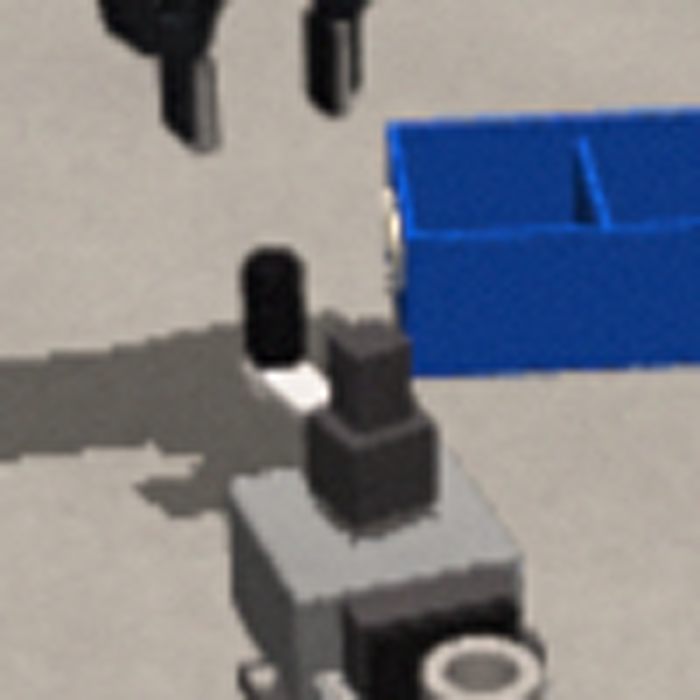

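```bash
python3 -m jog '20 0 0 0 0 0 50; 20 0 0 0 0 0 50; 0 0 0 0 0 0 50'
python3 - <<'E'
from h import *
st(); ax=np.array([.565,.0768]); a=np.radians(111); k=ax+.07*np.array([np.cos(a),np.sin(a)]); togo([*k,.106],21)
E
```

```text
t: 8.25
eef_pos: [0.5386, 0.1408, 0.1432]
tool_rot: [0.694, -0.129, 0.697, 0.128]
contact_force: [-0.6, 0.0, -0.6]
gripper_width: 0.585
t8.25 p [0.5386 0.1408 0.1432] zaxis yaw 20.9 xaxis [-0.0038 -0.002  -1.    ] F [-0.5905  0.0237 -0.6265] T [ 0.0201  0.0534 -0.0409] gw 0.585 q [-0.6902  0.4104  0.4088  1.9429 -0.2146  0.8347  0.1991]
tool shift mm [37.1913  0.7797  1.8585]
rotvec units [-0.0127 -0.0406  0.005 ]
```

```bash
python3 -m jog '20 0.5 1 0 0 0 50; 17 0 0 0 0 0 50; 0 0 0 0 0 0 30; 0 0 0 0 0 0 15; 0 0 0 0 0 0 15' 50; python3 -m jog '0 0 0 0 0 0 15; 0 0 0 0 0 0 15'; python3 -c "
from h import *
st()"
```

```text
t: 8.75
eef_pos: [0.5415, 0.1425, 0.1094]
tool_rot: [0.696, -0.129, 0.695, 0.128]
contact_force: [0.5, -1.2, -1.9]
gripper_width: 0.266
t: 8.95
eef_pos: [0.5413, 0.1427, 0.1091]
tool_rot: [0.696, -0.129, 0.695, 0.129]
contact_force: [0.3, -1.5, -0.4]
gripper_width: 0.264
t8.95 p [0.5413 0.1427 0.1091] zaxis yaw 21.0 xaxis [ 0.0014  0.0002 -1.    ] F [ 0.2844 -1.5036 -0.3527] T [-0.3609 -0.1864 -0.0058] gw 0.264 q [-0.6716  0.4611  0.3873  1.9625 -0.2456  0.7617  0.2238]
```

Run:
```python
import numpy as np
r=70
for c in range(6):
    out=[]
    for k in range(5):
        a=np.radians(60*c+12*k);b=a+np.radians(12)
        out.append('0 %.1f %.1f 0 0 0 15'%(r*(np.cos(b)-np.cos(a)),r*(np.sin(b)-np.sin(a))))
    print('; '.join(out))
```

```text
0 -1.5 14.6 0 0 0 15; 0 -4.5 13.9 0 0 0 15; 0 -7.3 12.7 0 0 0 15; 0 -9.8 10.9 0 0 0 15; 0 -11.8 8.6 0 0 0 15
0 -13.4 6.0 0 0 0 15; 0 -14.3 3.0 0 0 0 15; 0 -14.6 0.0 0 0 0 15; 0 -14.3 -3.0 0 0 0 15; 0 -13.4 -6.0 0 0 0 15
0 -11.8 -8.6 0 0 0 15; 0 -9.8 -10.9 0 0 0 15; 0 -7.3 -12.7 0 0 0 15; 0 -4.5 -13.9 0 0 0 15; 0 -1.5 -14.6 0 0 0 15
0 1.5 -14.6 0 0 0 15; 0 4.5 -13.9 0 0 0 15; 0 7.3 -12.7 0 0 0 15; 0 9.8 -10.9 0 0 0 15; 0 11.8 -8.6 0 0 0 15
0 13.4 -6.0 0 0 0 15; 0 14.3 -3.0 0 0 0 15; 0 14.6 0.0 0 0 0 15; 0 14.3 3.0 0 0 0 15; 0 13.4 6.0 0 0 0 15
0 11.8 8.6 0 0 0 15; 0 9.8 10.9 0 0 0 15; 0 7.3 12.7 0 0 0 15; 0 4.5 13.9 0 0 0 15; 0 1.5 14.6 0 0 0 15
```

```bash
cat >> h.py <<'E'
def wind(ax=(.565,.0768)):
    r,p,o=toolR(); d=p[:2]-np.array(ax); rr=np.linalg.norm(d); a=np.arctan2(d[1],d[0]); F=np.array(o['contact_force'])
    er=d/rr; et=np.array([er[1],-er[0]]) # clockwise
    print('t%.2f radius %.1f angle %.1f (cw from start %.1f)  Frad %.1f  Ftan(cw) %.1f Fz %.1f  z %.4f'%(o['t'],rr*1000,np.degrees(a),(109.8-np.degrees(a))%360,F[:2]@er,F[:2]@et,F[2],p[2]), 'p',p[:2])
E
python3 -m jog '0 -1.5 14.6 0 0 0 15; 0 -4.5 13.9 0 0 0 15; 0 -7.3 12.7 0 0 0 15; 0 -9.8 10.9 0 0 0 15; 0 -11.8 8.6 0 0 0 15' | sed -n 4p;  python3 -c "
from h import *
wind();st()"
```

```text
contact_force: [-11.9, 0.5, 9.4]
t9.45 radius 69.6 angle 53.7 (cw from start 56.1)  Frad -6.6  Ftan(cw) -9.9 Fz 9.4  z 0.1080 p [0.6062 0.1329]
t9.45 p [0.6062 0.1329 0.108 ] zaxis yaw 21.1 xaxis [-0.009   0.0006 -1.    ] F [-11.878    0.4934   9.4068] T [-0.2437  3.1844  0.0168] gw 0.262 q [-0.5922  0.5541  0.379   1.8078 -0.2687  0.839   0.2858]
```

```bash
python3 -m jog '-0.5 -13.4 6.0 0 0 0 15; -0.5 -14.3 3.0 0 0 0 15; 0 -14.6 0.0 0 0 0 15; 0 -14.3 -3.0 0 0 0 15; 0 -13.4 -6.0 0 0 0 15' | sed -n 4p;  python3 -c "
from h import *
wind()"
python3 -m jog '0 -11.8 -8.6 0 0 0 15; 0 -9.8 -10.9 0 0 0 15; 0 -7.3 -12.7 0 0 0 15; 0 -4.5 -13.9 0 0 0 15; 0 -1.5 -14.6 0 0 0 15' | sed -n 4p;  python3 -c "
from h import *
wind()"
```

```text
contact_force: [-0.9, 8.3, -3.2]
t9.95 radius 69.9 angle -4.2 (cw from start 114.0)  Frad -1.5  Ftan(cw) -8.2 Fz -3.2  z 0.1092 p [0.6347 0.0716]
contact_force: [9.7, 1.5, -8.1]
t10.45 radius 70.2 angle -64.9 (cw from start 174.7)  Frad 2.7  Ftan(cw) -9.4 Fz -8.1  z 0.1105 p [0.5947 0.0132]
```

```bash
python3 -m jog '0.5 1.5 -14.6 0 0 0 15; 0.5 4.5 -13.9 0 0 0 15; 0 7.3 -12.7 0 0 0 15; 0 9.8 -10.9 0 0 0 15; 0 11.8 -8.6 0 0 0 15' | sed -n 4p;  python3 -c "
from h import *
wind()"
python3 -m jog '0 13.4 -6.0 0 0 0 15; 0 14.3 -3.0 0 0 0 15; 0 14.6 0.0 0 0 0 15; 0 14.3 3.0 0 0 0 15; 0 13.4 6.0 0 0 0 15' | sed -n 4p;  python3 -c "
from h import *
wind()"
python3 -m jog '0 11.8 8.6 0 0 0 15; 0 9.8 10.9 0 0 0 15; 0 7.3 12.7 0 0 0 15; 0 4.5 13.9 0 0 0 15; 0 1.5 14.6 0 0 0 15' | sed -n 4p;  python3 -c "
from h import *
wind()
p,d=bot.read_camera('side'); crop(p,205,305,130,250,5,'pics/s8.png');np.savez('pics/s8.npz',p=p,d=d)
p,d=bot.read_camera('top'); crop(p,210,320,160,220,7,'pics/t8.png');np.savez('pics/t8.npz',p=p,d=d)
"
```

```text
contact_force: [3.3, -10.5, 0.3]
t10.95 radius 70.7 angle -125.7 (cw from start 235.5)  Frad 6.6  Ftan(cw) -8.8 Fz 0.3  z 0.1097 p [0.5237 0.0194]
contact_force: [-2.7, -10.2, 6.0]
t11.45 radius 70.4 angle 172.6 (cw from start 297.2)  Frad 1.4  Ftan(cw) -10.5 Fz 6.0  z 0.1088 p [0.4952 0.0858]
contact_force: [-7.8, -7.3, 8.2]
t11.95 radius 69.8 angle 112.5 (cw from start 357.3)  Frad -3.7  Ftan(cw) -10.0 Fz 8.2  z 0.1083 p [0.5382 0.1413]
```

View pics/s8.png

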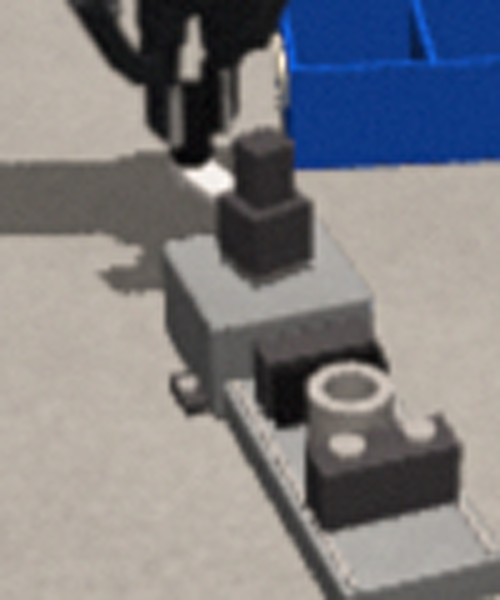

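View pics/t8.png

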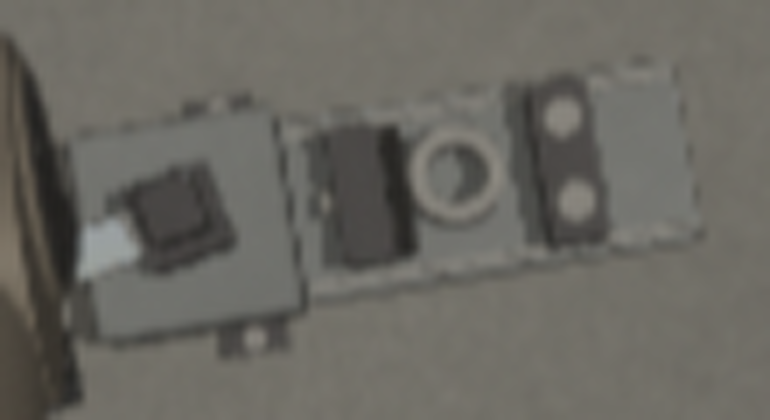

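```bash
python3 -m jog '0 -1.5 14.6 0 0 0 15; -0.5 -4.5 13.9 0 0 0 15; 0 -7.3 12.7 0 0 0 15; 0 -9.8 10.9 0 0 0 15; 0 -11.8 8.6 0 0 0 15'  | sed -n 4p;  python3 -c "
from h import *
wind()"
python3 -m jog '-0.5 -13.4 6.0 0 0 0 15; 0 -14.3 3.0 0 0 0 15; 0 -14.6 0.0 0 0 0 15; 0 -14.3 -3.0 0 0 0 15; 0 -13.4 -6.0 0 0 0 15' | sed -n 4p;  python3 -c "
from h import *
wind()"
python3 -m jog '0 -11.8 -8.6 0 0 0 15; 0.5 -9.8 -10.9 0 0 0 15; 0.5 -7.3 -12.7 0 0 0 15; 0 -4.5 -13.9 0 0 0 15; 0 -1.5 -14.6 0 0 0 15' | sed -n 4p;  python3 -c "
from h import *
wind()
p,d=bot.read_camera('side'); crop(p,205,305,130,250,5,'pics/s9.png');np.savez('pics/s9.npz',p=p,d=d)
p,d=bot.read_camera('top'); crop(p,210,320,160,220,7,'pics/t9.png');np.savez('pics/t9.npz',p=p,d=d)
wind()
"
```

```text
contact_force: [-11.8, -0.3, 7.9]
t12.55 radius 69.5 angle 53.6 (cw from start 56.2)  Frad -7.2  Ftan(cw) -9.3 Fz 7.9  z 0.1084 p [0.6062 0.1327]
contact_force: [-0.6, 8.2, -3.2]
t13.05 radius 69.9 angle -4.3 (cw from start 114.1)  Frad -1.2  Ftan(cw) -8.2 Fz -3.2  z 0.1093 p [0.6347 0.0716]
contact_force: [10.2, 2.4, -4.2]
t13.55 radius 70.4 angle -64.5 (cw from start 174.3)  Frad 2.2  Ftan(cw) -10.3 Fz -4.2  z 0.1102 p [0.5953 0.0132]
t13.65 radius 70.5 angle -66.6 (cw from start 176.4)  Frad 3.3  Ftan(cw) -5.3 Fz -1.6  z 0.1099 p [0.593  0.0121]
```

View pics/s9.png

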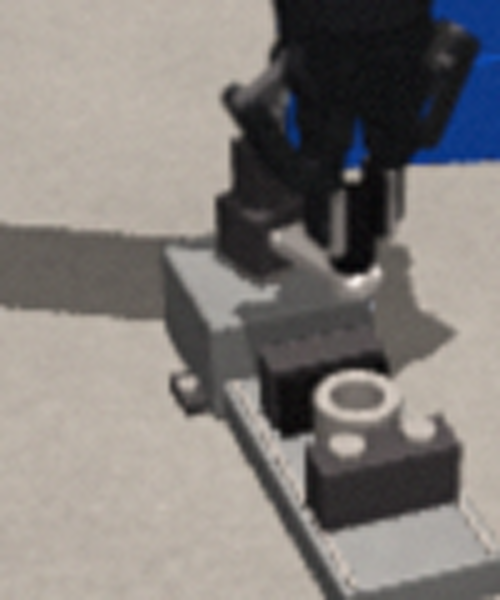

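View pics/t9.png

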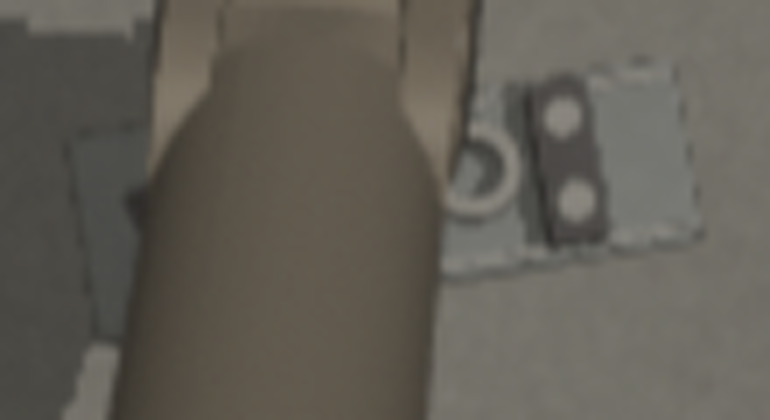

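```bash
python3 -m jog '0.5 1.5 -14.6 0 0 0 15; 0 4.5 -13.9 0 0 0 15; 0 7.3 -12.7 0 0 0 15; 0 9.8 -10.9 0 0 0 15; 0 11.8 -8.6 0 0 0 15' | sed -n 4p;  python3 -c "
from h import *
wind()"
python3 -m jog '0 13.4 -6.0 0 0 0 15; 0 14.3 -3.0 0 0 0 15' | sed -n 4p;  python3 -c "
from h import *
wind()
p,d=bot.read_camera('top'); crop(p,210,320,160,220,7,'pics/t10.png');np.savez('pics/t10.npz',p=p,d=d)
p,d=bot.read_camera('side'); crop(p,205,305,130,250,5,'pics/s10.png');np.savez('pics/s10.npz',p=p,d=d)
wind()
"
```

```text
contact_force: [4.1, -11.0, 1.7]
t14.15 radius 70.8 angle -125.4 (cw from start 235.2)  Frad 6.6  Ftan(cw) -9.7 Fz 1.7  z 0.1095 p [0.524  0.0191]
contact_force: [-0.3, -11.4, 6.8]
t14.35 radius 70.7 angle -150.3 (cw from start 260.1)  Frad 5.9  Ftan(cw) -9.8 Fz 6.8  z 0.1090 p [0.5036 0.0417]
t14.45 radius 70.7 angle -152.4 (cw from start 262.2)  Frad 8.0  Ftan(cw) -5.7 Fz 8.6  z 0.1088 p [0.5024 0.044 ]
```

View pics/t10.png

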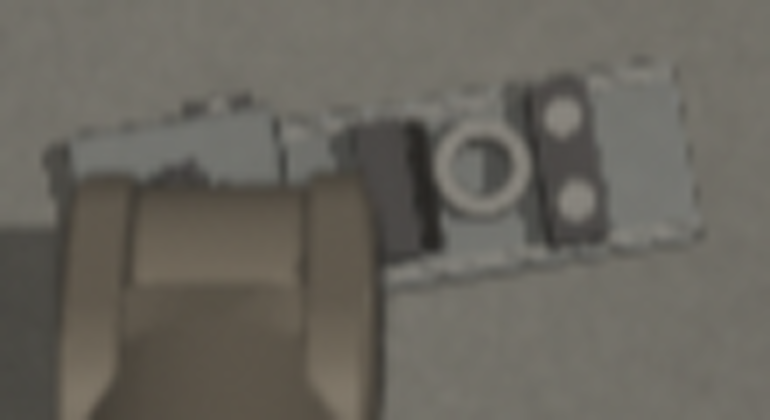

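View pics/s10.png

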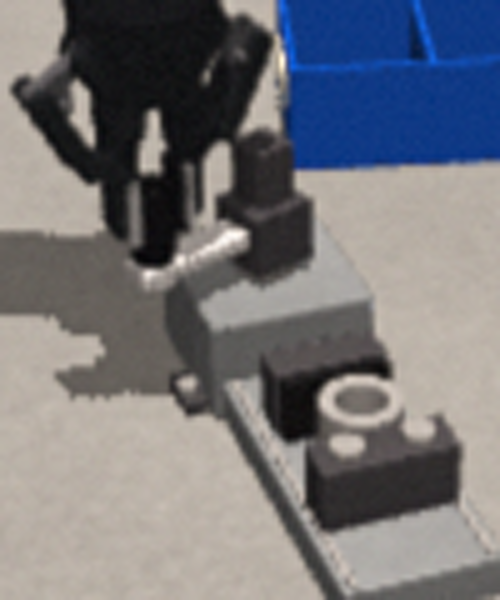

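```bash
python3 -m jog '-0.5 14.6 0.0 0 0 0 15; -0.5 14.3 3.0 0 0 0 15; 0 13.4 6.0 0 0 0 15' | sed -n 4p;  python3 -c "
from h import *
wind()"
python3 -m jog '0 11.8 8.6 0 0 0 15; 0 9.8 10.9 0 0 0 15' | sed -n 4p;  python3 -c "
from h import *
wind()"
python3 -m jog '0 7.3 12.7 0 0 0 15; 0 4.5 13.9 0 0 0 15' | sed -n 4p;  python3 -c "
from h import *
wind()
p,d=bot.read_camera('top'); crop(p,210,320,160,220,7,'pics/t11.png');np.savez('pics/t11.npz',p=p,d=d)
"
```

```text
contact_force: [-1.0, -8.9, 2.6]
t14.75 radius 70.4 angle 172.7 (cw from start 297.1)  Frad -0.1  Ftan(cw) -9.0 Fz 2.6  z 0.1091 p [0.4952 0.0857]
contact_force: [-2.9, -9.2, 2.9]
t14.95 radius 70.1 angle 148.5 (cw from start 321.3)  Frad -2.3  Ftan(cw) -9.3 Fz 2.9  z 0.1088 p [0.5052 0.1134]
contact_force: [-5.8, -8.9, 4.0]
t15.15 radius 69.9 angle 124.9 (cw from start 344.9)  Frad -4.0  Ftan(cw) -9.8 Fz 4.0  z 0.1085 p [0.525  0.1341]
```

View pics/t11.png

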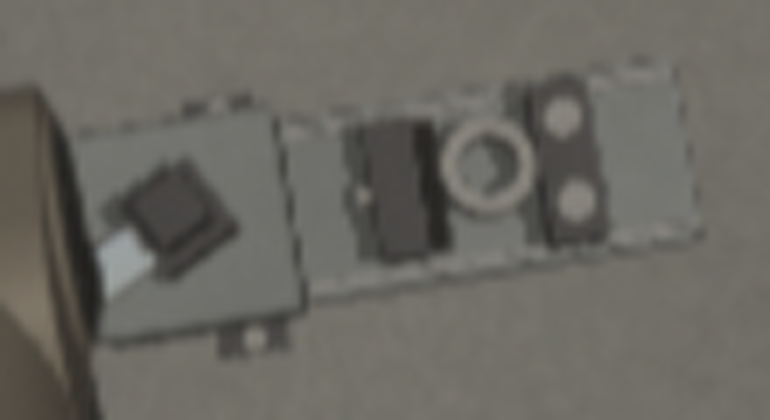

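```bash
python3 -m jog '0 1.5 14.6 0 0 0 15; 0 -1.5 14.6 0 0 0 15' | sed -n 4p;  python3 -c "
from h import *
wind()"
python3 -m jog '0 -4.5 13.9 0 0 0 15; -0.5 -7.3 12.7 0 0 0 15' | sed -n 4p;  python3 -c "
from h import *
wind()
p,d=bot.read_camera('top'); crop(p,210,320,160,220,7,'pics/t12.png');np.savez('pics/t12.npz',p=p,d=d)
"
```

```text
contact_force: [-10.5, -7.2, 6.4]
t15.40 radius 69.6 angle 101.5 (cw from start 8.3)  Frad -5.0  Ftan(cw) -11.8 Fz 6.4  z 0.1083 p [0.5511 0.145 ]
contact_force: [-13.3, -3.3, 6.1]
t15.60 radius 69.4 angle 78.2 (cw from start 31.6)  Frad -5.9  Ftan(cw) -12.3 Fz 6.1  z 0.1084 p [0.5792 0.1447]
```

View pics/t12.png

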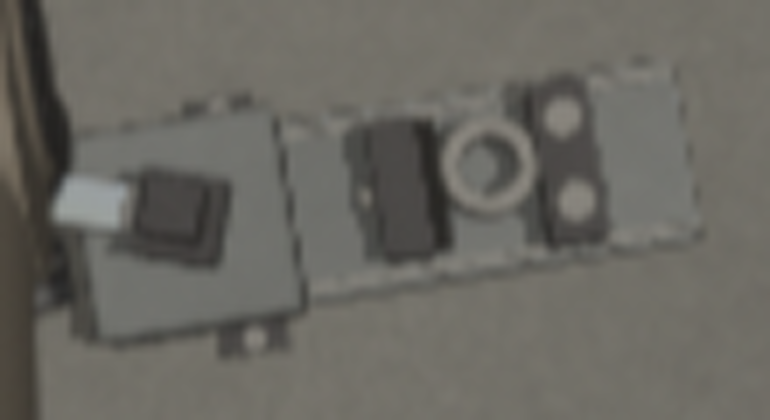

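```bash
python3 -m jog '0 -9.8 10.9 0 0 0 15; 0 -11.8 8.6 0 0 0 15' | sed -n 4p;  python3 -c "
from h import *
wind()"
```

```text
contact_force: [-15.6, 2.5, 8.2]
t15.85 radius 69.4 angle 55.4 (cw from start 54.4)  Frad -6.8  Ftan(cw) -14.3 Fz 8.2  z 0.1084 p [0.6044 0.1339]
```

```bash
python3 -m jog '0 0 0 0 0 0 15; 0 0 0 0 0 0 45; 0 0 0 0 0 0 45; 0 0 0 0 0 0 45' | sed -n 4p;  python3 -c "
from h import *
wind()"; python3 -m jog '-10 0 0 0 0 0 45; -20 0 0 0 0 0 45; -30 0 0 0 0 0 45; -40 0 0 0 0 0 45; 0 0 0 0 0 0 45' | sed -n 4p
python3 -c "
from h import *
st(); togo([.45,.33,.22])"
```

```text
contact_force: [0.4, -0.5, 0.4]
t16.25 radius 71.8 angle 50.7 (cw from start 59.1)  Frad -0.1  Ftan(cw) 0.6 Fz 0.4  z 0.1098 p [0.6104 0.1324]
contact_force: [0.6, -0.5, 0.8]
t16.75 p [0.6136 0.1324 0.216 ] zaxis yaw 20.9 xaxis [ 0.0104  0.0034 -0.9999] F [ 0.6255 -0.5242  0.8174] T [ 0.0086 -0.0232 -0.0204] gw 0.524 q [-0.6162  0.4279  0.4092  1.7211 -0.1957  1.0218  0.2265]
tool shift mm [ -5.0426 243.0018 -82.1456]
```

```bash
python3 -m jog '0 40 -13 0 0 0 45; 0 40 -13 0 0 0 45; 0 40 -13 0 0 0 45; 0 40 -13 0 0 0 45; 0 40 -13 0 0 0 45' | sed -n 4p; python3 -m jog '0 40 -13 0 0 0 45; 0 0 0 0 0 0 45; 0 0 0 0 0 0 45' | sed -n 4p
python3 - <<'E'
from h import *
st()
p,d=bot.read_camera('top'); crop(p,210,320,150,220,7,'pics/t13.png');cv2.imwrite('pics/top13.png',p[:,:,::-1]);W=cloud('top',d)
def rep(nm,W,b,lo,hi):
    u0,u1,v0,v1=b; w=W[v0:v1,u0:u1].reshape(-1,3); m=(w[:,2]>lo)&(w[:,2]<hi); w=w[m]; print(nm,len(w),w.mean(0))
rep('post top',W,(222,252,175,205),.126,.146)
p,d=bot.read_camera('side'); crop(p,205,305,130,240,5,'pics/s13.png')
W=cloud('side',d); rep('post side',W,(245,268,145,175),.130,.146)
E
```

```text
contact_force: [0.4, 0.7, -0.6]
contact_force: [0.1, 0.2, 1.0]
t17.55 p [0.4505 0.3292 0.2096] zaxis yaw 21.1 xaxis [ 0.0004  0.0004 -1.    ] F [0.121  0.1818 0.9702] T [-0.0257 -0.0486 -0.0501] gw 0.527 q [-1.0188  0.3156  0.3411  1.881  -0.1267  0.9653 -0.2522]
post top 74 [0.5642 0.0772 0.1356]
post side 92 [0.5712 0.0889 0.1353]
```

View pics/t13.png

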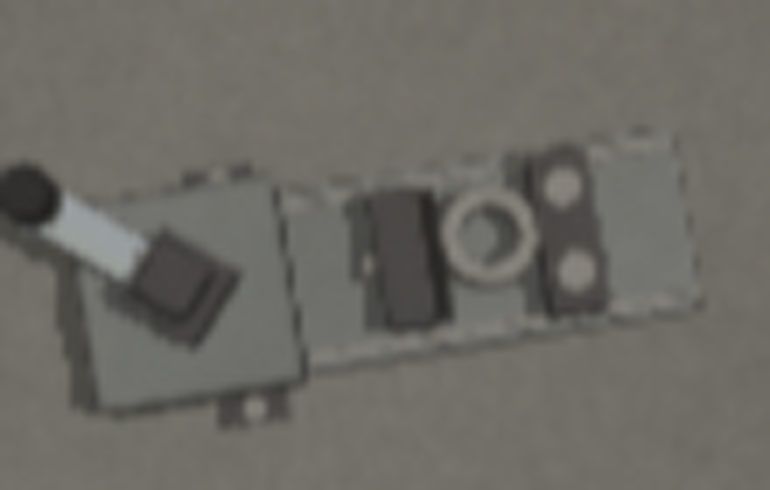

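View pics/s13.png

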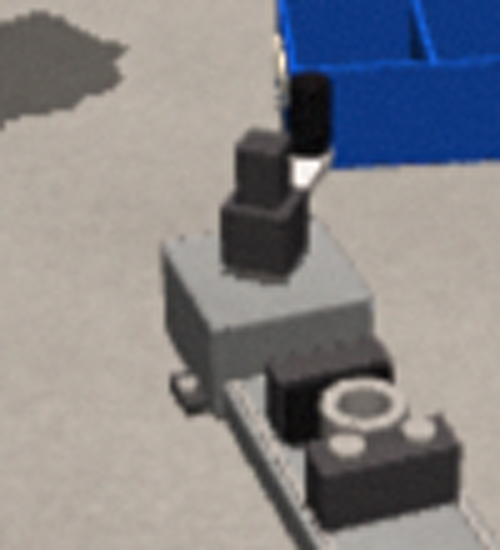

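View pics/top13.png

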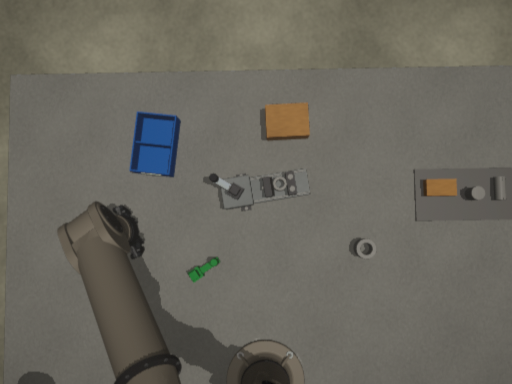

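Run:
```python
from h import *
p,d=bot.read_camera('top'); W=cloud('top',d)
m=(W[...,2]>.12)&(W[...,2]<.15); m[:,:]&=(np.hypot(W[...,0]-.585,W[...,1]-.11)<.09)
n,l,s,c=cv2.connectedComponentsWithStats(m.astype(np.uint8))
C=[]
for i in range(1,n):
    if s[i,4]>20:
        q=W[l==i]; print(s[i,4],c[i],q.mean(0)); C.append(q.mean(0))
if len(C)==2:
    v=C[0]-C[1]; print(np.degrees(np.arctan2(v[1],v[0])),np.hypot(*v[:2]))
```

```text
60 [213.2833 176.7167] [0.5999 0.1361 0.135 ]
76 [234.3289 189.0395] [0.5642 0.077  0.1345]
58.838689721128766 0.06906334922356862
```

```bash
python3 -c "
from station import bot
print(bot.hand_in())"
```

```text
the job is handed in; nothing more can be done
None
```

I fitted the dark crank with the grey arm onto the clamp's shaft and wound it clockwise about 2.15 turns. I then let go, moved the arm clear and handed the job in at about 18 s. The hand-in gives no verdict.

**Fit:** the crank dropped over the square at the first angle tried, after one small sideways correction. In the last pictures the top of its post is at 0.135 to 0.136 m, where 0.136 m is fully home, and about 1 mm or less from the shaft axis.

**Squeeze:** the sleeve stopped moving against the end jaw, and the force at the knob rose from about 9.5 N to 14.3 N. That suggests 110 to 125 N on the sleeve, inside the 40 to 200 N band. It is an estimate from the knob force, because the squeeze cannot be measured directly.

**Surroundings:** in the last pictures the bin, carton, big sleeve and green look-alike are where they started, and the sleeve looks upright. The tool read no contact.

**Disagreements between checks:**
- **Crank angle:** the crank showed at about 59° after release, against about 55° while I still held it. That could be measuring error or a slight spring-back of around 8 N, and either is within the band.
- **Side camera:** its final depth reading of the post was about 13 mm off the top camera's. That patch probably caught part of the knob, so I relied on the top camera.

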